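# Lock the stop screw of the trimming jig with its jam nut

## Task

The stop screw of the blue trimming jig is already set and must stay at its setting while its jam nut is locked. Hang the yellow holding plate on the two upright pins of the sloping face, one through each hole and fully down on the pin shoulders, and let go of it, so that the screw is held. Then, by its orange knob, swing the black lever of the jam nut clockwise (seen looking onto the face) until the nut jams and the red pointer under it stands in the green band, neither short of it nor beyond, and let go, leaving the plate hanging there and the loose things around the jig undisturbed.

Things in the scene. Friction and masses are not known exactly. Their poses are not given: they have to be found in the camera images.
- stop_block: blue cast jig on a dark steel base 190 x 236 x 12 mm, fixed to the bench. Origin on the bench, vertically under the point where the screw axis meets the face; the casting spans x -65 to 78 mm, y -70 to 130 mm, 48 mm high at the front and 130 mm at the back. x points away from the low front edge, z up
- stop_face: the sloping aluminium face of the jig, leaning back 30 degrees so that it looks up and towards the robot; fixed. Origin where the screw axis meets it, 85 mm above the bench; z is the outward normal (screw axis and pins are parallel to it), x points up the slope, y to the left. Pins and lever knob are approached along this z, with the tool tilted 30 degrees
- fixed_pin (a point): centre of the foot of the fixed pin, on the shoulder of its dark post, at (36, 90, 40) mm in stop_face. The pin has 10 mm diameter, stands 22 mm above the shoulder and tapers to 4 mm over its last 6 mm
- crank_pin (a point): centre of the foot of the crank pin, same pin as the fixed one, on the shoulder of the screw's crank arm, at (36, 0, 40) mm in stop_face when the screw is at its setting. The crank arm is part of the adjusting screw and turns with it
- adjust_screw (a joint): angle of the adjusting screw in rad from its setting (0 at the start), positive clockwise looking onto the face. It turns easily (0.07 N m) and the jam nut drags it along unless the holding plate joins the two pins; with the plate on there is about 0.1 rad of play. The setting is lost beyond 0.25 rad either way
- hold_plate: loose yellow plate 40 x 130 x 8 mm (x, y, z), 180 g, with a black upright grip fin in its middle, 12 mm thick in x, 44 mm long in y, top 44 mm above the underside. Origin at the centre of the underside; starts flat on the bench, fin up. Two through holes of 13 mm diameter at y = -45 and +45 mm (90 mm apart, as the pins are); either hole may go on either pin
- hole_a (a point): centre of the plate's hole at y = -45 mm, at the underside
- hole_b (a point): centre of the plate's hole at y = +45 mm, at the underside
- jam_nut: black nut on the screw just above the face, with its lever. Origin as stop_face, z the face normal, the lever points along its own -x. Running free it needs about 0.18 N m (3 N at the knob). It jams after 0.85 to 1.75 rad clockwise, differently each time and unseen; then the torque starts at 0.3 N m and rises by 1.2 N m per rad: at the knob 7.4 N is 0.15 rad, 13.8 N is 0.5 rad past the jam
- lever_knob (a point): top centre of the orange upright knob on the end of the jam nut's lever: a round post of 14 mm diameter, spinning freely about its own axis, parallel to the face normal, 65 mm from the screw axis, from 26 to 70 mm above the face (its top is this point). It starts on the right (y negative in stop_face) and swings clockwise about the screw axis: past the low front edge, then towards the left
- load_ring (a joint): angle in rad of the brass spring ring with the red pointer under the nut, 0 at rest. It starts to turn (clockwise, with the nut) only once the nut has jammed and shows how tight it is: green band 0.15 to 0.5, red beyond. After release it springs back to about 0.25 if it was turned further, and otherwise stays
- timer: loose lab timer, 60 x 66 x 18 mm, bystander; origin under its centre
- eyepiece: loose black and white microscope eyepiece, 34 mm diameter, 48 mm high, bystander; origin under its centre
- coverslips: loose green cover slip box, 46 x 62 x 16 mm, bystander; origin under its centre
- giemsa: loose small brown dropper bottle with black bulb, 37 mm diameter, 102 mm high, bystander; origin under its centre
- petri: loose petri dish, 58 mm diameter, 15 mm high, bystander; origin under its centre
- pen: loose blue marker pen, 11 x 130 x 14 mm, bystander near the front edge; origin under its centre
Not all that is in view belongs to the job. There is more than one size of the hold_plate; the one meant has the size given above.

How it is judged:
On the way, in this order (a step that is already met when the one before it is completed fails the run):
1. the holding plate hangs on both pins, fully down, and is let go (((distance between hole_a and crank_pin below 0.005 m and distance between hole_b and fixed_pin below 0.005 m) or (distance between hole_b and crank_pin below 0.005 m and distance between hole_a and fixed_pin below 0.005 m)) and contact force between the fingers and hold_plate below 0.1 N), for 0.2 s.
2. the jam nut is tight: the pointer has entered the green band (value of joint load_ring above 0.15 rad), for 0.2 s.
At the end, for the whole second after the job is handed in: the holding plate hangs at rest on both pins with each hole centre within 5 mm of its pin's foot, the load ring's pointer is in the green band (0.15 to 0.5 rad), and the adjusting screw is within 0.25 rad of its setting (((distance between hole_a and crank_pin below 0.005 m and distance between hole_b and fixed_pin below 0.005 m) or (distance between hole_b and crank_pin below 0.005 m and distance between hole_a and fixed_pin below 0.005 m)) and value of joint load_ring between 0.15 and 0.5 rad and value of joint adjust_screw between -0.25 and 0.25 rad and linear speed of hold_plate below 0.02 m/s); the robot touches nothing.
It fails at once if the adjusting screw is turned more than 0.25 rad from its setting (value of joint adjust_screw above 0.25 rad or value of joint adjust_screw below -0.25 rad).
It fails at once if the nut is over-tightened: the pointer is driven beyond the green band (over 0.55 rad) (value of joint load_ring above 0.55 rad).
It fails at once if a loose bystander is moved more than 3 cm (distance of any of timer, eyepiece, coverslips, giemsa, petri, pen from where it was at the start of the episode above 0.03 m).
It also fails if it takes over 59 s, if anything falls off the work surface, if the arm or the gripper's body presses on something with over 40 N, if the wrist force passes 120 N, or if a joint passes its speed limit or range.

## Robot

A 6-joint arm with a two-finger parallel gripper is mounted at the origin on a cart in front of the work surface, level with it; the furniture and walls round the work are solid. World frame = base frame: x ahead of the robot, y to its left, z up, the work surface at z = 0. Lengths are in m, angles in rad, forces in N, time in s.
With the tool pointing down it reaches from about 0.325 to 0.9 m from the base axis. Payload 3.5 kg.
Tool frame: the origin (TCP) lies at the very end of the fingers, on their centre line; the grasp point (between the pads) lies arm.pinch_z behind it (arm.pinch_z is the distance from the TCP to the grasp point, in m); z points along the fingers, y is the line along which they close (so a half turn about z gives the same grasp; the last joint's range is limited). The gripper opens to 85 mm and grips with 20 to 120 N. Pads are 22 mm wide; open, the fingers measure 114 mm over their backs; the gripper's body (76 mm by 85 mm) begins 54 mm behind the grasp point. The pads swing forward as they close: fully open they stand 13 mm farther back than shut.
Start: joints at [-1.386, 0.276, -0.026, 1.268, 0, 1.467], TCP at [0.177, -0.599, 0.231] pointing down, gripper open.
Joint ranges: [-3.12, 3.12], [-0.85, 1.88], [-1.08, 1.24], [-1.95, 2.15], [-1.57, 1.53], [-3.14, 3.14]. Speed limits (rad/s): [2.57, 2.57, 3.14, 3.14, 3.14, 3.14].

## Interface

Orientations are given as a 3x3 rotation matrix whose columns are the frame's x, y, z axes.
In Python, from cell import arm, imaging gives the robot as it stands.
- The arm moves only by the tool send_rows, never from a script. Its arguments are lists of equal length, an entry for each row: "dp": the shift along the tool's x, y, z in mm, a list of three; "turn": the turn, a rotation vector about the tool's x, y, z in degrees, a list of three; "gripper": the closure in counts, from 0 (fully open) to 255 (shut). In form: {"dp": [[x, y, z], ...], "turn": [[wx, wy, wz], ...], "gripper": [gripper, ...]}. A call has 1 to 10 rows; each row is the pose to reach, as a shift and turn from the pose commanded when the call began, along the tool's axes at that moment; what a row does not reach only later rows make up. A row lasts 1/8 s, in which the tool goes at most 62.5 mm and 10.7 degrees, less where a joint would pass 70% of its speed; a pose out of reach is approached as far as the arm can. A call with a gripper value outside its range is refused whole. The fingers move at their own pace and stop on an object; the grip force is fixed at half the most. Time passes only in rows, so rows that repeat a pose let the fingers close. It gives the time, the measured TCP pose, the force, the opening and the grip force at its end, in the units of the state.
- arm.sense(): the state, without advancing time (a new reading comes with each control period).
- imaging.snapshot(name): name is "scene" or "top"; returns the picture (480x640x3 uint8, blue, green, red); there is no depth.
- imaging.camera_info(name): a dict with "fovy" (degrees; the focal length in pixels is half the picture's height over the tangent of half this angle, whatever the lens; pixels are square), "cx", "cy" (the principal point, pixels), "k1" (the pictures are not rectified: a ray, as slopes to the right and down, at radius r is drawn at 1 + k1 r^2 times it, then the intrinsics apply), "origin" and "orientation" of the camera in the world. Camera axes: x right, y up, looking along -z (the intrinsics and any distortion apply to the point x, -y, -z); pixel columns grow to the right and rows downward; lengths in m; the calibration is good to about 2 mm. A picture is of the moment at which its call begins. camera_info takes no time and is no camera call.
- arm.hand_in(): hands the job in; it is judged then, once.
The state is a dict: "time_s": time; "q": joint angles; "dq": joint speeds; "joint_efforts": joint torques, N m; "tool_pos": TCP position; "tool_rot": TCP orientation; "wrist_force": force on the tool from outside, world axes, zero at the start; "wrist_torque": the same for the moment, N m; "opening": opening from 0.0 (shut) to 1.0 (fully open); "grip_force": force on a finger pad.
Only numpy, scipy, OpenCV 4.12 (cv2) and the standard library are available. Lean on these libraries where they do the work, as an engineer would, in place of code of your own. Each camera call takes 0.05 s, during which the arm holds its last target. There are 200 camera calls.

## Working session

There is one attempt and no reset: what is moved stays moved. The work goes in short steps, Python scripts to look and compute and a tool call to move; the robot and the scene stay as the last step left them, time stands still between calls to the robot, and variables do not carry over. Pictures are saved under pics/ and viewed, at most 10 in all, crops included, and the job is handed in when it is done.

Besides the shell and the picture viewer there is one more tool, called after "Emit:" in YAML: its name, and indented under it one key for each argument. send_rows: Moves the arm, as the interface text tells. Its arguments: {"type":"object","properties":{"dp":{"type":"array","items":{"type":"array","items":{"type":"number"}}},"turn":{"type":"array","items":{"type":"array","items":{"type":"number"}}},"gripper":{"type":"array","items":{"type":"number"}}},"required":["dp","turn","gripper"]}

```bash
ls; mkdir -p pics; python3 - <<'E'
from cell import arm, imaging
import cv2
for n in("scene","top"):
    cv2.imwrite(f"pics/{n}0.png",imaging.snapshot(n)); print(imaging.camera_info(n))
print(arm.sense(),arm.pinch_z)
E
```

```text
pics
{'fovy': 49.789948405197, 'cx': 317.20377387980227, 'cy': 244.68676221576513, 'k1': -0.10410811064865864, 'origin': array([-0.10997107, -1.27065115,  1.01378154]), 'orientation': array([[ 0.8891339 ,  0.25689498, -0.3787425 ],
       [-0.45710678,  0.45831114, -0.76223637],
       [-0.02223279,  0.85085596,  0.52492841]])}
{'fovy': 42.60893518279069, 'cx': 313.85821415469564, 'cy': 247.04287952027815, 'k1': -0.010537554118708372, 'origin': array([0.37239609, 0.05032904, 1.92435742]), 'orientation': array([[-7.84396733e-03,  9.96188126e-01, -8.68774464e-02],
       [-9.99969170e-01, -7.84573173e-03,  3.21150270e-04],
       [-3.61691053e-04,  8.68772871e-02,  9.96218955e-01]])}
{'time_s': 0.1, 'q': array([-1.38639234e+00,  2.77088948e-01, -2.77693633e-02,  1.26800311e+00,
       -2.05224322e-05,  1.46738338e+00]), 'dq': array([ 0.00081097, -0.00478408,  0.00386168, -0.00047767, -0.00057949,
       -0.00030237]), 'joint_efforts': array([ 5.81105232e-04, -4.46710074e+01,  2.96127838e+01,  8.52782774e-03,
       -4.74227829e-05,  3.08490812e-06]), 'tool_pos': array([ 0.17725647, -0.59858633,  0.23023957]), 'tool_rot': array([[ 9.58865876e-01,  2.83859247e-01, -3.98831114e-04],
       [ 2.83859462e-01, -9.58863755e-01,  2.02631676e-03],
       [ 1.92764050e-04, -2.05617798e-03, -9.99997867e-01]]), 'wrist_force': array([ 0.42747313, -0.25821682, -0.06095927]), 'wrist_torque': array([-0.00542646, -0.02688657,  0.01363486]), 'grip_force': 0.0, 'opening': 0.9955412399654425} 0.0187
```

View pics/scene0.png

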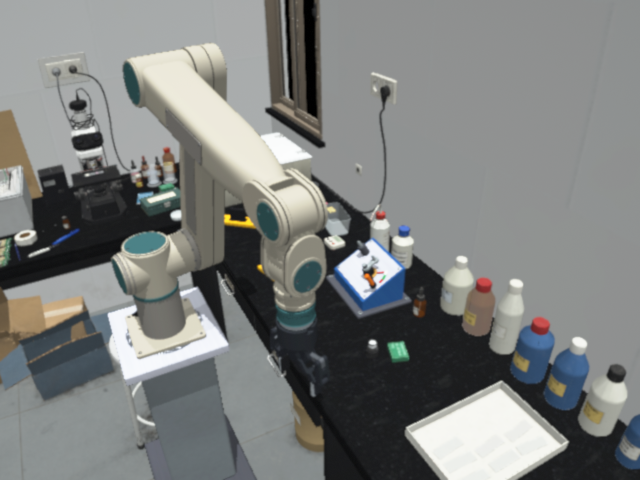

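View pics/top0.png

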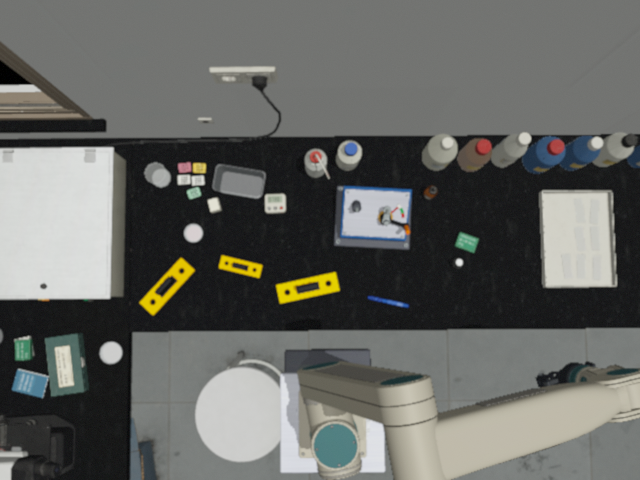

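The top view shows three yellow plates, at (167,286), (241,266) and (308,288). The jig is at (375,215). The middle plate is about 44 px long, roughly 130 mm, and the other two are clearly longer. I'll measure all three and confirm in an enlarged crop.

```bash
cat > h.py <<'E'
import numpy as np, cv2
from cell import arm, imaging
def K(n):
    c=imaging.camera_info(n); f=240/np.tan(np.radians(c["fovy"]/2)); return c,f
def proj(n,P):
    c,f=K(n); p=(np.atleast_2d(P)-c["origin"])@c["orientation"]
    s=np.c_[p[:,0],-p[:,1]]/-p[:,2:]; s=s*(1+c["k1"]*(s**2).sum(1,keepdims=True))
    return s*f+[c["cx"],c["cy"]]
def ray(n,uv):
    c,f=K(n); d=(np.atleast_2d(uv).astype(float)-[c["cx"],c["cy"]])/f; s=d.copy()
    for _ in range(10): s=d/(1+c["k1"]*(s**2).sum(1,keepdims=True))
    return c["origin"],np.c_[s[:,0],-s[:,1],-np.ones(len(s))]@c["orientation"].T
def onz(n,uv,z):
    o,d=ray(n,uv); return o+d*((z-o[2])/d[:,2:])
def two(uvt,uvs):
    (a,d),(b,e)=ray("top",uvt),ray("scene",uvs); d=d[0]/np.linalg.norm(d);e=e[0]/np.linalg.norm(e)
    t=np.linalg.lstsq(np.c_[d,-e],b-a,rcond=None)[0]; p,q=a+t[0]*d,b+t[1]*e
    return (p+q)/2,np.linalg.norm(p-q)
E
python3 - <<'E'
from h import *
t=cv2.imread("pics/top0.png"); s=cv2.imread("pics/scene0.png")
h=cv2.cvtColor(t,cv2.COLOR_BGR2HSV); m=cv2.inRange(h,(22,150,120),(34,255,255))
for c in cv2.findContours(m,cv2.RETR_EXTERNAL,cv2.CHAIN_APPROX_NONE)[0]:
    if cv2.contourArea(c)<200: continue
    w=onz("top",c[:,0],.008)[:,:2]; print(cv2.minAreaRect(c)[0],cv2.minAreaRect((w*1000).astype(np.float32)))
for n,i in(("top",t),("scene",s)):
    hh=cv2.cvtColor(i,cv2.COLOR_BGR2HSV); x0,y0,x1,y1=(325,175,420,255) if n=="top" else (325,225,420,320)
    b=cv2.inRange(hh,(100,110,60),(125,255,255))[y0:y1,x0:x1]
    c=max(cv2.findContours(b,cv2.RETR_EXTERNAL,cv2.CHAIN_APPROX_NONE)[0],key=cv2.contourArea)
    print(n,(cv2.approxPolyDP(cv2.convexHull(c),2,True)[:,0]+[x0,y0]).tolist())
def crop(i,x,y,w,hh,k): return cv2.resize(i[y:y+hh,x:x+w],None,fx=k,fy=k,interpolation=cv2.INTER_CUBIC)
cv2.imwrite("pics/c1.png",np.vstack([np.hstack([crop(t,328,178,95,75,4),crop(s,325,230,95,75,4)]),crop(t,200,240,152,64,5)]))
E
```

```text
(307.3058776855469, 287.3764343261719) ((413.8953857421875, 70.99655151367188), (63.26755905151367, 194.07675170898438), 12.041425704956055)
(166.58306884765625, 286.0766906738281) ((421.4537353515625, 508.5863952636719), (64.02972412109375, 194.20220947265625), 47.34502029418945)
(239.9724884033203, 266.11407470703125) ((481.68170166015625, 280.55499267578125), (134.9527130126953, 45.21901321411133), 76.02185821533203)
top [[344, 185], [412, 189], [405, 239], [341, 237]]
scene [[373, 238], [404, 268], [404, 285], [400, 299], [363, 310], [335, 277], [333, 268]]
```

View pics/c1.png

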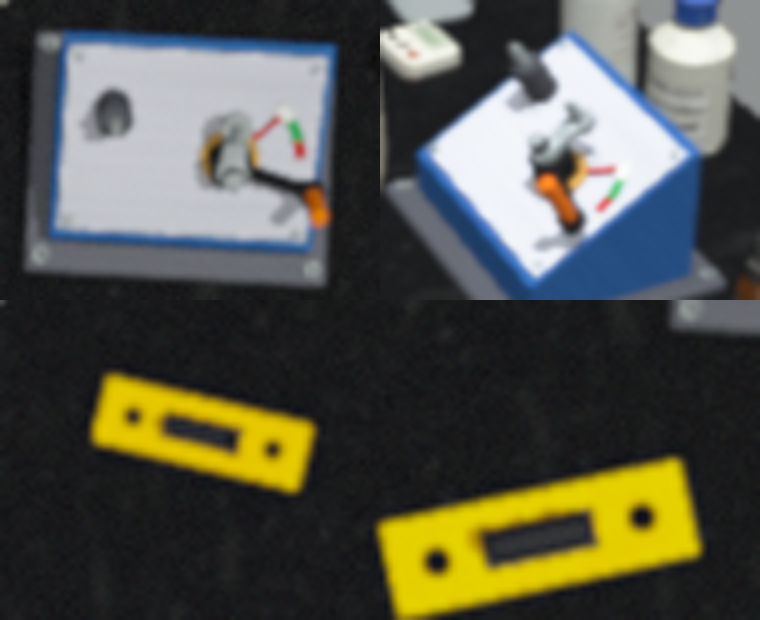

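The small plate at (240,266) measures 135 x 45 mm in its mask, so it is the plate meant (130 x 40). The other two are about 194 x 63 mm. The crop shows the face corners, the fixed pin (top-view crop (113,110)), the crank pin (235,130) and the knob at lower right (318,205). Next I fit the jig pose from the corners.

```bash
cat >> h.py <<'E'
from scipy.optimize import least_squares
from scipy.spatial.transform import Rotation as R
E
python3 - <<'E'
from h import *
Q=np.array([[78,130,130.5],[78,-70,130.5],[-65,-70,48],[-65,130,48]])/1000
T=np.array([[344.2,186.2],[411.7,189.2],[405.5,240],[340.5,237.2]])
S=np.array([[372.5,238.2],[404.5,268],[363,302],[334.5,268.7]])
def W(p): 
    return Q@R.from_euler("z",p[2]).as_matrix().T+[p[0],p[1],0]
f=lambda p:np.r_[proj("top",W(p))-T,proj("scene",W(p))-S].ravel()
r=least_squares(f,[.65,-.1,0]); print(r.x,np.round(r.fun.reshape(-1,2),1))
p=r.x; F=R.from_euler("z",p[2]).as_matrix()@R.from_euler("y",-30,degrees=True).as_matrix()
o=np.array([p[0],p[1],.085])
for n,v in dict(fix=(36,90,62),crank=(36,0,62),knob=(0,-65,70)).items():
    P=o+F@np.array(v)/1000; print(n,P,proj("top",P),proj("scene",P))
# knob
for n in("top","scene"):
    h=cv2.cvtColor(cv2.imread(f"pics/{n}0.png"),cv2.COLOR_BGR2HSV); m=cv2.inRange(h,(4,170,120),(18,255,255))
    x0,y0,x1,y1=(325,175,420,255) if n=="top" else (325,225,420,320)
    ys,xs=np.nonzero(m[y0:y1,x0:x1]); print(n,xs.min()+x0,xs.max()+x0,ys.min()+y0,ys.max()+y0,xs.mean()+x0,ys.mean()+y0)
E
```

```text
[ 0.62341901 -0.1650353  -0.05618368] [[-0.5 -0.1]
 [-0.3  0.2]
 [ 0.   0.3]
 [-0.2 -0. ]
 [ 0.4 -0.4]
 [ 0.9  0.4]
 [-0.1  0.8]
 [-0.4  0.3]]
fix [ 0.62864952 -0.07518724  0.15669358] [[356.69690472 211.60619001]] [[357.93910617 242.04612485]]
crank [ 0.62359565 -0.16504523  0.15669358] [[387.72748519 213.09576103]] [[371.77292978 255.90133422]]
knob [ 0.58482422 -0.22796734  0.14562178] [[409.13094015 226.67671102]] [[371.94244024 272.76944759]]
top 405 409 225 233 406.9032258064516 229.09677419354838
scene 365 373 273 284 368.8125 278.2708333333333
```

```bash
cat >> h.py <<'E'
P0=np.array([.6234,-.1650,.085]); F=R.from_euler("z",-.05618).as_matrix()@R.from_euler("y",-30,degrees=True).as_matrix()
face=lambda v:P0+F@(np.array(v)/1000)
TJ=np.c_[F[:,1],F[:,0],-F[:,2]]   # tool on jig
def down(deg):  # tool down, tool y at heading deg
    a=np.radians(deg); y=np.array([np.cos(a),np.sin(a),0]); z=np.array([0,0,-1.]); return np.c_[np.cross(y,z),y,z]
def go(pos,rot):
    s=arm.sense(); r=s["tool_rot"]
    print("dp",np.round(1000*r.T@(pos-s["tool_pos"]),1).tolist(),"turn",np.round(np.degrees(R.from_matrix(r.T@rot).as_rotvec()),1).tolist())
E
python3 - <<'E'
from h import *
go(np.array([.4817,.2806,.15]),down(-14))
def f(a): 
    P=face((-65*np.sin(a[0]),-65*np.cos(a[0]),70)); return np.r_[proj("top",P)[0]-[408,231.5],proj("scene",P)[0]-[367,275.5]]
r=least_squares(f,[.2]); print(r.x,r.fun)
E
```

```text
dp [541.5, -756.4, 81.9] turn [-0.1, -0.1, -59.5]
[0.2472823] [-0.14004823  0.15685327  0.39251749  0.32160199]
```

Emit:
send_rows:
  dp:
    - [270,-378,0]
    - [270,-378,0]
    - [270,-378,0]
    - [270,-378,0]
    - [270,-378,0]
    - [540,-756,40]
    - [540,-756,40]
    - [540,-756,40]
    - [540,-756,40]
    - [540,-756,40]
  turn:
    - [0,0,-30]
    - [0,0,-30]
    - [0,0,-30]
    - [0,0,-30]
    - [0,0,-30]
    - [0,0,-59.5]
    - [0,0,-59.5]
    - [0,0,-59.5]
    - [0,0,-59.5]
    - [0,0,-59.5]
  gripper: [110,110,110,110,110,110,110,110,110,110]

```text
time_s: 1.35
tool_pos: [0.3813, -0.0071, 0.211]
tool_rot: [[0.242, 0.97, 0.001], [0.97, -0.242, -0.0], [-0.0, 0.001, -1.0]]
wrist_force: [0.4, -0.8, 0.5]
opening: 0.57
grip_force: 0.0
```

```bash
python3 - <<'E'
from h import *
go(np.array([.4817,.2806,.09]),down(-14)); print(arm.sense()["q"],arm.sense()["opening"])
E
```

```text
dp [303.5, 27.6, 121.0] turn [0.1, 0.0, -0.0]
[-1.88542618e-01 -1.56674388e-01 -5.33272178e-01  1.19329789e+00
 -1.58657889e-04  1.62694250e+00] 0.5697055655681845
```

Emit:
send_rows:
  dp:
    - [303,28,80]
    - [303,28,80]
    - [303,28,80]
    - [303,28,80]
    - [303,28,80]
    - [303,28,121]
    - [303,28,121]
    - [303,28,121]
    - [303,28,121]
  turn:
    - [0,0,0]
    - [0,0,0]
    - [0,0,0]
    - [0,0,0]
    - [0,0,0]
    - [0,0,0]
    - [0,0,0]
    - [0,0,0]
    - [0,0,0]
  gripper: [110,110,110,110,110,110,110,110,110]

```text
time_s: 2.48
tool_pos: [0.4828, 0.2778, 0.092]
tool_rot: [[0.243, 0.97, 0.003], [0.97, -0.243, 0.001], [0.002, 0.002, -1.0]]
wrist_force: [0.2, -0.5, 0.6]
opening: 0.568
grip_force: 0.0
```

```bash
python3 - <<'E'
from h import *
go(np.array([.4817,.2806,.014]),down(-14))
E
```

```text
dp [2.3, -2.0, 78.0] turn [0.1, -0.1, -0.1]
```

Emit:
send_rows:
  dp:
    - [2,-2,40]
    - [2,-2,70]
    - [2,-2,78]
    - [2,-2,78]
    - [2,-2,78]
    - [2,-2,78]
    - [2,-2,78]
  turn:
    - [0,0,0]
    - [0,0,0]
    - [0,0,0]
    - [0,0,0]
    - [0,0,0]
    - [0,0,0]
    - [0,0,0]
  gripper: [110,110,110,110,255,255,255]

```text
time_s: 3.35
tool_pos: [0.4815, 0.2811, 0.0136]
tool_rot: [[0.242, 0.97, 0.003], [0.97, -0.242, 0.001], [0.002, 0.002, -1.0]]
wrist_force: [-0.5, -0.3, 6.1]
opening: 0.129
grip_force: 59.5
```

Emit:
send_rows:
  dp:
    - [0,0,0]
    - [0,0,0]
    - [0,0,0]
    - [0,0,0]
  turn:
    - [0,0,0]
    - [0,0,0]
    - [0,0,0]
    - [0,0,0]
  gripper: [255,255,255,255]

```text
time_s: 3.85
tool_pos: [0.4815, 0.2811, 0.0136]
tool_rot: [[0.242, 0.97, 0.002], [0.97, -0.242, 0.001], [0.002, 0.002, -1.0]]
wrist_force: [0.5, 0.6, 7.3]
opening: 0.127
grip_force: 59.5
```

```bash
python3 - <<'E'
from h import *
s=arm.sense(); print(s["tool_pos"],s["wrist_force"])
go(np.array([.4817,.2806,.25]),down(-14)); go(face((36,45,160)),TJ)
E
```

```text
[0.48148692 0.28110482 0.01357268] [0.52419691 0.60596532 7.30516614]
dp [-0.1, 0.8, -236.4] turn [0.1, -0.1, -0.0]
dp [-363.1, 189.8, -228.2] turn [-29.8, 2.7, -10.6]
```

Emit:
send_rows:
  dp:
    - [0,0,-60]
    - [0,0,-120]
    - [0,0,-180]
    - [-60,32,-228]
    - [-120,63,-228]
    - [-180,95,-228]
    - [-240,127,-228]
    - [-300,158,-228]
    - [-363,190,-228]
    - [-363,190,-228]
  turn:
    - [0,0,0]
    - [0,0,0]
    - [0,0,0]
    - [-5,0.5,-2]
    - [-10,1,-4]
    - [-15,1.4,-5.5]
    - [-20,1.9,-7]
    - [-25,2.3,-9]
    - [-29.8,2.7,-10.6]
    - [-29.8,2.7,-10.6]
  gripper: [255,255,255,255,255,255,255,255,255,255]

```text
time_s: 5.1
tool_pos: [0.5734, -0.1191, 0.2375]
tool_rot: [[0.058, 0.868, 0.494], [0.998, -0.049, -0.029], [-0.001, 0.495, -0.869]]
wrist_force: [1.2, 0.3, -1.0]
opening: 0.13
grip_force: 59.4
```

Emit:
send_rows:
  dp:
    - [0,0,0]
    - [0,0,0]
    - [0,0,0]
    - [0,0,0]
  turn:
    - [0,0,0]
    - [0,0,0]
    - [0,0,0]
    - [0,0,0]
  gripper: [255,255,255,255]

```text
time_s: 5.6
tool_pos: [0.5765, -0.1163, 0.2399]
tool_rot: [[0.054, 0.866, 0.497], [0.999, -0.046, -0.028], [-0.002, 0.498, -0.867]]
wrist_force: [1.8, -0.8, -2.2]
opening: 0.13
grip_force: 59.3
```

```bash
python3 - <<'E'
from h import *
s=arm.sense(); print(s["wrist_force"],s["opening"],s["grip_force"]); go(face((36,45,95)),TJ)
t=imaging.snapshot("top"); c=imaging.snapshot("scene"); cv2.imwrite("pics/top1.png",t); cv2.imwrite("pics/scene1.png",c)
p,r=s["tool_pos"],s["tool_rot"]
for n,v in dict(org=(0,0,14),ha=(-45,0,14),hb=(45,0,14)).items():
    P=p+r@(np.array(v)/1000); print(n,proj("scene",P),proj("top",P))
k=lambda i,x,y:cv2.resize(i[y:y+90,x:x+130],None,fx=5,fy=5,interpolation=cv2.INTER_CUBIC)[:,:400]
cv2.imwrite("pics/c2.png",np.hstack([cv2.resize(t[170:260,325:425],None,fx=4,fy=4),cv2.resize(c[200:290,315:415],None,fx=4,fy=4)]))
E
```

```text
[ 1.84862115 -0.79845583 -2.15020485] 0.13030565994199828 59.33139145374298
dp [-0.9, 1.7, 63.9] turn [-0.1, 0.0, 0.2]
org [[352.62654112 231.99730552]] [[373.64896687 223.93524348]]
ha [[359.69316667 238.89597685]] [[389.84650251 224.67276195]]
hb [[345.86869639 225.40344077]] [[357.45417491 223.19822813]]
```

View pics/c2.png

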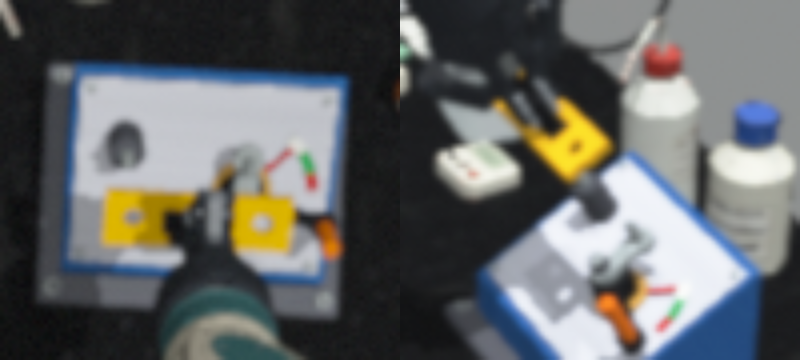

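The holes appear at top-view (358,224) and (390,225), within half a pixel of prediction, so the grasp is true. Lowering along the face normal.

Emit:
send_rows:
  dp:
    - [-1,1.7,30]
    - [-1,1.7,60]
    - [-1,1.7,72]
    - [-1,1.7,82]
    - [-1,1.7,82]
    - [-1,1.7,82]
  turn:
    - [0,0,0.2]
    - [0,0,0.2]
    - [0,0,0.2]
    - [0,0,0.2]
    - [0,0,0.2]
    - [0,0,0.2]
  gripper: [255,255,255,255,255,255]

```text
time_s: 6.45
tool_pos: [0.6192, -0.1214, 0.1708]
tool_rot: [[0.059, 0.865, 0.498], [0.998, -0.051, -0.03], [-0.001, 0.499, -0.866]]
wrist_force: [0.3, 0.6, -1.3]
opening: 0.134
grip_force: 59.2
```

```bash
cat >> h.py <<'E'
def st():
    s=arm.sense(); print("t",s["time_s"],"facepos",np.round(1000*F.T@(s["tool_pos"]-P0),1),"Fface",np.round(F.T@s["wrist_force"],1),"tq",np.round(F.T@s["wrist_torque"],2),s["opening"],s["grip_force"])
E
python3 -c "
from h import *
st(); go(face((36,45,54)),TJ)"
```

```text
t 6.45 facepos [37.2 43.3 77.6] Fface [-0.4  0.6 -1.3] tq [-0.02  0.69  0.01] 0.13441423835269745 59.24702703952789
dp [1.7, -1.2, 23.6] turn [-0.0, 0.1, -0.1]
```

Emit:
send_rows:
  dp:
    - [1.5,-1.2,0]
    - [1.5,-1.2,4]
    - [1.5,-1.2,8]
    - [1.5,-1.2,8]
  turn:
    - [0,0,0]
    - [0,0,0]
    - [0,0,0]
    - [0,0,0]
  gripper: [255,255,255,255]

```text
time_s: 6.95
tool_pos: [0.6223, -0.1197, 0.1622]
tool_rot: [[0.058, 0.865, 0.498], [0.998, -0.051, -0.029], [0.0, 0.499, -0.867]]
wrist_force: [1.7, 0.0, -2.2]
opening: 0.128
grip_force: 59.2
```

```bash
python3 -c "
from h import *
st(); go(face((36,45,54)),TJ)"
```

```text
t 6.95 facepos [35.5 45.1 68.7] Fface [ 0.4  0.1 -2.8] tq [ 0.25  0.49 -0.04] 0.12775627288459596 59.198614954948425
dp [-0.1, 0.5, 14.7] turn [-0.1, 0.1, -0.1]
```

Emit:
send_rows:
  dp:
    - [0,0.5,4]
    - [0,0.5,8]
    - [0,0.5,11]
    - [0,0.5,13]
    - [0,0.5,13]
  turn:
    - [0,0,0]
    - [0,0,0]
    - [0,0,0]
    - [0,0,0]
    - [0,0,0]
  gripper: [255,255,255,255,255]

```text
time_s: 7.58
tool_pos: [0.629, -0.1202, 0.1512]
tool_rot: [[0.059, 0.865, 0.497], [0.998, -0.051, -0.029], [-0.0, 0.498, -0.867]]
wrist_force: [2.5, 1.1, -2.6]
opening: 0.129
grip_force: 59.4
```

```bash
python3 -c "
from h import *
st(); go(face((36,45,54)),TJ)"
```

```text
t 7.575 facepos [35.8 45.  55.8] Fface [ 0.8  1.2 -3.4] tq [ 0.16  0.32 -0.1 ] 0.12865988671887965 59.360997676849365
dp [-0.0, 0.2, 1.8] turn [-0.1, 0.1, -0.1]
```

Both pins are in the holes and the forces stay small. Seating the last 2 mm.

Emit:
send_rows:
  dp:
    - [0,0.2,1]
    - [0,0.2,2]
    - [0,0.2,2.5]
    - [0,0.2,2.5]
  turn:
    - [0,0,0]
    - [0,0,0]
    - [0,0,0]
    - [0,0,0]
  gripper: [255,255,255,255]

```text
time_s: 8.07
tool_pos: [0.6302, -0.1204, 0.1492]
tool_rot: [[0.059, 0.866, 0.497], [0.998, -0.051, -0.03], [-0.0, 0.498, -0.867]]
wrist_force: [0.5, 1.6, -0.6]
opening: 0.132
grip_force: 59.4
```

```bash
python3 -c "
from h import *
st()"
```

```text
t 8.075 facepos [35.9 44.9 53.5] Fface [ 0.   1.7 -0.8] tq [ 0.19  0.46 -0.04] 0.13172694320005715 59.42769706249237
```

Emit:
send_rows:
  dp:
    - [0,0,0.7]
    - [0,0,1]
    - [0,0,1]
  turn:
    - [0,0,0]
    - [0,0,0]
    - [0,0,0]
  gripper: [255,255,255]

```text
time_s: 8.45
tool_pos: [0.6305, -0.1204, 0.1489]
tool_rot: [[0.059, 0.866, 0.497], [0.998, -0.051, -0.03], [-0.001, 0.498, -0.867]]
wrist_force: [-5.3, 0.5, 5.8]
opening: 0.129
grip_force: 60.8
```

```bash
python3 -c "
from h import *
st()"
```

```text
t 8.45 facepos [35.9 44.9 53.1] Fface [-1.7  0.2  7.7] tq [0.24 0.84 0.  ] 0.1291159055661335 60.81665217876434
```

Seated: 11 N normal. Now release and back off along the normal.

Emit:
send_rows:
  dp:
    - [0,0,0]
    - [0,0,0]
    - [0,0,0]
    - [0,0,0]
    - [0,0,0]
    - [0,0,-20]
    - [0,0,-50]
    - [0,0,-90]
    - [0,0,-90]
    - [0,0,-90]
  turn:
    - [0,0,0]
    - [0,0,0]
    - [0,0,0]
    - [0,0,0]
    - [0,0,0]
    - [0,0,0]
    - [0,0,0]
    - [0,0,0]
    - [0,0,0]
    - [0,0,0]
  gripper: [150,150,150,150,150,150,150,150,150,150]

```text
time_s: 9.7
tool_pos: [0.5858, -0.1177, 0.2261]
tool_rot: [[0.059, 0.866, 0.497], [0.998, -0.051, -0.03], [-0.0, 0.498, -0.867]]
wrist_force: [0.5, -0.4, -0.4]
opening: 0.413
grip_force: 0.0
```

```bash
python3 - <<'E'
from h import *
st(); a=.247; go(face((-65*np.sin(a),-65*np.cos(a),120)),TJ)
t=imaging.snapshot("top"); c=imaging.snapshot("scene"); cv2.imwrite("pics/top2.png",t)
cv2.imwrite("pics/c3.png",np.hstack([cv2.resize(t[170:260,325:425],None,fx=4,fy=4),cv2.resize(c[200:290,315:415],None,fx=4,fy=4)]))
for v in [(36,0,62),(36,90,62),(16,-20,48),(56,-20,48),(16,110,48),(56,110,48)]: print(((proj("scene",face(v))-[315,200])*4+[400,0]).round(),((proj("top",face(v))-[325,170])*4).round())
E
```

```text
t 9.7 facepos [ 35.8  45.1 142.2] Fface [ 0.3 -0.3 -0.7] tq [0.01 0.53 0.03] 0.41338974507212034 0.0
dp [-108.2, -51.4, 22.5] turn [-0.1, 0.1, -0.1]
[[627. 224.]] [[251. 172.]]
[[572. 168.]] [[127. 166.]]
[[627. 264.]] [[274. 192.]]
[[668. 231.]] [[279. 141.]]
[[548. 183.]] [[ 97. 183.]]
[[587. 152.]] [[100. 132.]]
```

View pics/c3.png

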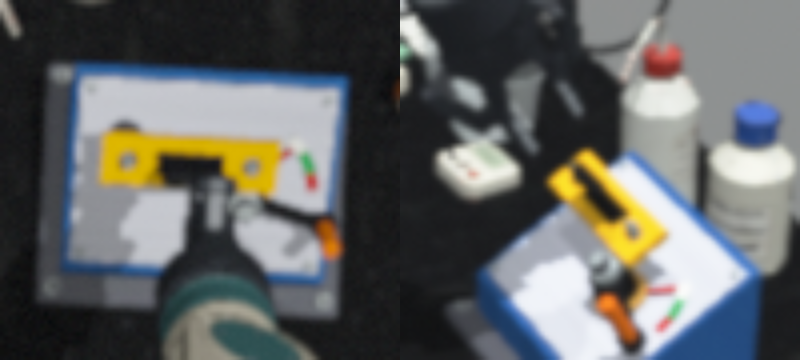

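The plate lies on both pins, with the holes at crop (128,160) and (252,168) close to the predicted pins. Now to the knob.

Emit:
send_rows:
  dp:
    - [-54,-26,11]
    - [-108,-51,22]
    - [-108,-51,22]
    - [-108,-51,22]
    - [-108,-51,22]
  turn:
    - [0,0,0]
    - [0,0,0]
    - [0,0,0]
    - [0,0,0]
    - [0,0,0]
  gripper: [150,150,150,150,150]

```text
time_s: 10.42
tool_pos: [0.547, -0.2226, 0.1821]
tool_rot: [[0.057, 0.866, 0.498], [0.998, -0.049, -0.029], [-0.0, 0.498, -0.867]]
wrist_force: [-0.9, 0.2, 0.1]
opening: 0.413
grip_force: 0.0
```

```bash
python3 - <<'E'
from h import *
st(); a=.247; go(face((-65*np.sin(a),-65*np.cos(a),43)),TJ)
E
```

```text
t 10.425 facepos [-14.7 -61.8 120.6] Fface [-0.7  0.2  0.5] tq [-0.02  0.48 -0.05] 0.41348697338701645 0.0
dp [-1.2, -1.0, 77.6] turn [-0.1, 0.0, -0.0]
```

Emit:
send_rows:
  dp:
    - [-1.2,-1,30]
    - [-1.2,-1,60]
    - [-1.2,-1,77.5]
    - [-1.2,-1,77.5]
    - [-1.2,-1,77.5]
    - [-1.2,-1,77.5]
    - [-1.2,-1,77.5]
    - [-1.2,-1,77.5]
    - [-1.2,-1,77.5]
    - [-1.2,-1,77.5]
  turn:
    - [0,0,0]
    - [0,0,0]
    - [0,0,0]
    - [0,0,0]
    - [0,0,0]
    - [0,0,0]
    - [0,0,0]
    - [0,0,0]
    - [0,0,0]
    - [0,0,0]
  gripper: [150,150,150,150,150,255,255,255,255,255]

```text
time_s: 11.68
tool_pos: [0.5841, -0.2279, 0.1148]
tool_rot: [[0.06, 0.865, 0.498], [0.998, -0.051, -0.032], [-0.002, 0.499, -0.867]]
wrist_force: [-6.1, -2.7, 4.8]
opening: 0.141
grip_force: 58.6
```

```bash
cat >> h.py <<'E'
def knob(das):
    s=arm.sense(); p=1000*F.T@(s["tool_pos"]-P0); a=np.arctan2(-p[0],-p[1]); f=F.T@s["wrist_force"]
    t=np.array([-np.cos(a),np.sin(a)]); rd=np.array([-np.sin(a),-np.cos(a)])
    print("angle",a.round(3),"r",np.hypot(*p[:2]).round(1),"Ftan(resist)",round(-f[:2]@t,2),"Frad",round(f[:2]@rd,2),"Fz",f[2].round(1))
    for d in das:
        b=a+d; q=F@(np.array([-65*np.sin(b),-65*np.cos(b),p[2]])-p); print(d,np.round(s["tool_rot"].T@q,1).tolist())
E
python3 -c "
from h import *
st(); knob(np.arange(1,9)*.07)"
```

```text
t 11.675 facepos [-16.  -65.1  43.7] Fface [-2.8 -3.   7.2] tq [-0.5   0.93  0.01] 0.14104104844665044 58.63212704658508
angle 0.242 r 67.0 Ftan(resist) -1.97 Frad 3.57 Fz 7.2
0.07 [3.2, -3.9, -0.0]
0.14 [4.7, -8.2, -0.0]
0.21000000000000002 [6.5, -12.4, -0.0]
0.28 [8.7, -16.4, -0.0]
0.35000000000000003 [11.1, -20.2, -0.0]
0.42000000000000004 [13.7, -23.9, -0.0]
0.49000000000000005 [16.6, -27.4, -0.0]
0.56 [19.8, -30.7, -0.0]
```

Emit:
send_rows:
  dp:
    - [2,-4,0]
    - [3.7,-8.2,0]
    - [5.5,-12.4,0]
    - [7.7,-16.4,0]
    - [10.1,-20.2,0]
    - [12.7,-23.9,0]
    - [15.6,-27.4,0]
    - [19,-31,0]
    - [19,-31,0]
  turn:
    - [0,0,0]
    - [0,0,0]
    - [0,0,0]
    - [0,0,0]
    - [0,0,0]
    - [0,0,0]
    - [0,0,0]
    - [0,0,0]
    - [0,0,0]
  gripper: [255,255,255,255,255,255,255,255,255]

```text
time_s: 12.8
tool_pos: [0.5585, -0.208, 0.0996]
tool_rot: [[0.061, 0.865, 0.498], [0.998, -0.051, -0.033], [-0.003, 0.499, -0.867]]
wrist_force: [-5.3, -3.8, 4.5]
opening: 0.14
grip_force: 58.9
```

```bash
python3 -c "
from h import *
st(); knob(np.arange(1,6)*.05)"
```

```text
t 12.8 facepos [-46.7 -46.6  43.9] Fface [-2.1 -4.1  6.5] tq [-0.82  0.77 -0.04] 0.1402871580518724 58.873372077941895
angle 0.787 r 65.9 Ftan(resist) 1.41 Frad 4.44 Fz 6.5
0.05 [3.0, -1.6, -0.0]
0.1 [5.5, -3.7, -0.0]
0.15000000000000002 [8.0, -5.7, -0.0]
0.2 [10.7, -7.6, -0.0]
0.25 [13.5, -9.3, -0.1]
```

Emit:
send_rows:
  dp:
    - [3,-2,0]
    - [5.5,-4.1,0]
    - [8,-6.1,0]
    - [10.7,-8,0]
    - [13.5,-9.8,0]
    - [13.5,-9.8,0]
  turn:
    - [0,0,0]
    - [0,0,0]
    - [0,0,0]
    - [0,0,0]
    - [0,0,0]
    - [0,0,0]
  gripper: [255,255,255,255,255,255]

```text
time_s: 13.55
tool_pos: [0.5506, -0.1935, 0.0945]
tool_rot: [[0.06, 0.865, 0.498], [0.998, -0.051, -0.032], [-0.003, 0.499, -0.867]]
wrist_force: [-6.2, -3.3, 5.7]
opening: 0.139
grip_force: 58.9
```

```bash
python3 -c "
from h import *
st(); knob(np.arange(1,5)*.05)"
```

```text
t 13.55 facepos [-56.8 -32.6  43.7] Fface [-2.4 -3.6  7.9] tq [-0.7   0.79 -0.04] 0.139021091020185 58.91765356063843
angle 1.05 r 65.5 Ftan(resist) 1.98 Frad 3.89 Fz 7.9
0.05 [3.1, -1.1, -0.0]
0.1 [6.0, -2.5, -0.0]
0.15000000000000002 [9.0, -3.8, -0.0]
0.2 [12.1, -4.9, -0.0]
```

Emit:
send_rows:
  dp:
    - [3.1,-1.4,0]
    - [6,-2.8,0]
    - [9,-4.1,0]
    - [9,-4.1,0]
  turn:
    - [0,0,0]
    - [0,0,0]
    - [0,0,0]
    - [0,0,0]
  gripper: [255,255,255,255]

```text
time_s: 14.05
tool_pos: [0.5476, -0.1841, 0.0923]
tool_rot: [[0.06, 0.865, 0.498], [0.998, -0.051, -0.032], [-0.002, 0.499, -0.867]]
wrist_force: [-5.3, -3.0, 5.5]
opening: 0.138
grip_force: 58.9
```

```bash
python3 -c "
from h import *
st(); knob(np.arange(1,5)*.05)"
```

```text
t 14.05 facepos [-61.  -23.3  43.7] Fface [-1.7 -3.3  7.3] tq [-0.61  0.77  0.02] 0.13755916563414397 58.91271650791168
angle 1.206 r 65.3 Ftan(resist) 2.49 Frad 2.79 Fz 7.3
0.05 [3.2, -0.8, -0.0]
0.1 [6.3, -1.8, -0.0]
0.15000000000000002 [9.4, -2.6, -0.0]
0.2 [12.6, -3.2, -0.0]
```

Emit:
send_rows:
  dp:
    - [3.2,-1,0]
    - [6.3,-1.9,0]
    - [9.4,-2.7,0]
    - [9.4,-2.7,0]
  turn:
    - [0,0,0]
    - [0,0,0]
    - [0,0,0]
    - [0,0,0]
  gripper: [255,255,255,255]

```text
time_s: 14.55
tool_pos: [0.5459, -0.1744, 0.091]
tool_rot: [[0.059, 0.865, 0.498], [0.998, -0.051, -0.031], [-0.002, 0.499, -0.867]]
wrist_force: [-5.1, -2.8, 5.8]
opening: 0.14
grip_force: 58.9
```

```bash
python3 -c "
from h import *
st(); knob(np.arange(1,5)*.05)"
```

```text
t 14.55 facepos [-63.5 -13.7  43.6] Fface [-1.4 -3.1  7.5] tq [-0.55  0.75  0.04] 0.1397359176737794 58.8862019777298
angle 1.359 r 65.0 Ftan(resist) 2.72 Frad 2.02 Fz 7.5
0.05 [3.2, -0.6, -0.0]
0.1 [6.4, -1.1, -0.0]
0.15000000000000002 [9.6, -1.4, -0.0]
0.2 [12.9, -1.5, -0.0]
```

Emit:
send_rows:
  dp:
    - [3.2,-0.6,0]
    - [6.4,-1.1,0]
    - [9.6,-1.4,0]
    - [9.6,-1.4,0]
  turn:
    - [0,0,0]
    - [0,0,0]
    - [0,0,0]
    - [0,0,0]
  gripper: [255,255,255,255]

```text
time_s: 15.05
tool_pos: [0.5456, -0.1646, 0.0904]
tool_rot: [[0.059, 0.865, 0.498], [0.998, -0.05, -0.031], [-0.001, 0.499, -0.866]]
wrist_force: [-4.5, -2.6, 4.8]
opening: 0.138
grip_force: 58.9
```

```bash
python3 -c "
from h import *
st(); knob(np.arange(1,5)*.05)"
```

```text
t 15.05 facepos [-64.6  -4.   43.6] Fface [-1.4 -2.8  6.3] tq [-0.56  0.55  0.05] 0.13758669753470165 58.87880086898804
angle 1.51 r 64.7 Ftan(resist) 2.74 Frad 1.56 Fz 6.3
0.05 [3.2, -0.4, -0.0]
0.1 [6.5, -0.3, -0.0]
0.15000000000000002 [9.7, -0.1, -0.0]
0.2 [13.0, 0.2, -0.0]
```

Emit:
send_rows:
  dp:
    - [3.2,-0.2,0]
    - [6.5,-0.2,0]
    - [9.7,0,0]
    - [9.7,0,0]
  turn:
    - [0,0,0]
    - [0,0,0]
    - [0,0,0]
    - [0,0,0]
  gripper: [255,255,255,255]

```text
time_s: 15.55
tool_pos: [0.5464, -0.1547, 0.0905]
tool_rot: [[0.059, 0.865, 0.499], [0.998, -0.05, -0.03], [-0.001, 0.5, -0.866]]
wrist_force: [-3.9, -1.8, 4.3]
opening: 0.141
grip_force: 58.9
```

```bash
python3 -c "
from h import *
st(); knob(np.arange(1,5)*.05)"
```

```text
t 15.55 facepos [-64.3   6.   43.5] Fface [-1.2 -2.   5.6] tq [-0.57  0.38 -0.  ] 0.1412092312305531 58.85488450527191
angle 1.664 r 64.6 Ftan(resist) 2.11 Frad 0.99 Fz 5.6
0.05 [3.3, -0.0, -0.0]
0.1 [6.5, 0.5, -0.0]
0.15000000000000002 [9.6, 1.2, -0.0]
0.2 [12.8, 2.1, -0.0]
```

Emit:
send_rows:
  dp:
    - [3.3,0,0]
    - [6.5,0.5,0]
    - [9.6,1.2,0]
    - [9.6,1.2,0]
  turn:
    - [0,0,0]
    - [0,0,0]
    - [0,0,0]
    - [0,0,0]
  gripper: [255,255,255,255]

```text
time_s: 16.05
tool_pos: [0.5483, -0.1457, 0.0912]
tool_rot: [[0.059, 0.865, 0.499], [0.998, -0.05, -0.032], [-0.002, 0.5, -0.866]]
wrist_force: [-2.1, -4.5, 5.2]
opening: 0.139
grip_force: 58.8
```

```bash
python3 -c "
from h import *
st(); knob(np.arange(1,5)*.05)"
```

```text
t 16.05 facepos [-62.8  15.   43.4] Fface [ 1.  -4.6  5.4] tq [-1.09  0.02 -0.01] 0.13947112560944605 58.79001080989838
angle 1.806 r 64.6 Ftan(resist) 4.22 Frad -2.05 Fz 5.4
0.05 [3.2, 0.4, -0.0]
0.1 [6.3, 1.4, -0.0]
0.15000000000000002 [9.4, 2.5, -0.0]
0.2 [12.4, 3.8, -0.0]
```

Emit:
send_rows:
  dp:
    - [1.6,0.2,0]
    - [3.2,0.6,0]
    - [3.2,0.6,0]
  turn:
    - [0,0,0]
    - [0,0,0]
    - [0,0,0]
  gripper: [255,255,255]

```text
time_s: 16.42
tool_pos: [0.549, -0.1431, 0.0916]
tool_rot: [[0.06, 0.865, 0.499], [0.998, -0.05, -0.033], [-0.003, 0.5, -0.866]]
wrist_force: [-1.7, -5.2, 4.9]
opening: 0.138
grip_force: 58.7
```

```bash
python3 -c "
from h import *
st(); knob(np.arange(1,5)*.05)"
```

```text
t 16.425 facepos [-62.1  17.6  43.4] Fface [ 1.2 -5.3  5. ] tq [-1.39  0.02  0.  ] 0.1378007430364916 58.74165236949921
angle 1.848 r 64.5 Ftan(resist) 4.75 Frad -2.61 Fz 5.0
0.05 [3.2, 0.5, -0.0]
0.1 [6.3, 1.6, -0.0]
0.15000000000000002 [9.3, 2.9, -0.0]
0.2 [12.2, 4.3, -0.1]
```

Emit:
send_rows:
  dp:
    - [3.2,0.6,0]
    - [6.3,1.6,0]
    - [9.4,2.9,0]
    - [9.4,2.9,0]
    - [9.4,2.9,0]
  turn:
    - [0,0,0]
    - [0,0,0]
    - [0,0,0]
    - [0,0,0]
    - [0,0,0]
  gripper: [255,255,255,255,255]

```text
time_s: 17.05
tool_pos: [0.5522, -0.1349, 0.093]
tool_rot: [[0.062, 0.865, 0.498], [0.998, -0.051, -0.035], [-0.005, 0.5, -0.866]]
wrist_force: [-0.3, -8.6, 2.5]
opening: 0.14
grip_force: 58.5
```

```bash
python3 -c "
from h import *
st(); knob(np.arange(1,5)*.05)
t=imaging.snapshot('top'); c=imaging.snapshot('scene')
cv2.imwrite('pics/c4.png',np.hstack([cv2.resize(t[185:245,360:420],None,fx=6,fy=6),cv2.resize(c[240:300,345:405],None,fx=6,fy=6)]))"
```

```text
t 17.05 facepos [-59.   26.   43.4] Fface [ 1.4 -8.6  2.1] tq [-1.96  0.1  -0.03] 0.13987181998842121 58.48882019519806
angle 1.986 r 64.5 Ftan(resist) 7.28 Frad -4.74 Fz 2.1
0.05 [3.1, 0.9, -0.0]
0.1 [6.0, 2.5, -0.0]
0.15000000000000002 [8.8, 4.1, -0.1]
0.2 [11.5, 5.9, -0.1]
```

View pics/c4.png

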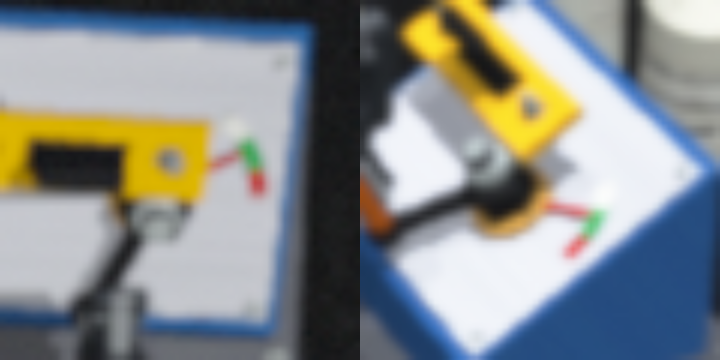

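The pointer is just at the start of the green band (tip at left-crop (240,153)). That agrees with 7.3 N, or about 0.15 rad. About 0.14 rad more.

Emit:
send_rows:
  dp:
    - [3.1,1,0]
    - [6,2.5,0]
    - [9,4.2,0]
    - [9,4.2,0]
    - [9,4.2,0]
  turn:
    - [0,0,0]
    - [0,0,0]
    - [0,0,0]
    - [0,0,0]
    - [0,0,0]
  gripper: [255,255,255,255,255]

```text
time_s: 17.77
tool_pos: [0.5561, -0.1274, 0.095]
tool_rot: [[0.064, 0.865, 0.498], [0.998, -0.051, -0.038], [-0.008, 0.499, -0.867]]
wrist_force: [-0.3, -10.8, 2.0]
opening: 0.142
grip_force: 58.5
```

```bash
python3 -c "
from h import *
st(); knob(np.arange(-2,5)*.05)
t=imaging.snapshot('top'); c=imaging.snapshot('scene')
cv2.imwrite('pics/c5.png',np.hstack([cv2.resize(t[185:245,360:420],None,fx=6,fy=6),cv2.resize(c[240:300,345:405],None,fx=6,fy=6)]))"
```

```text
t 17.775 facepos [-55.   33.8  43.3] Fface [  1.2 -10.8   1.6] tq [-2.55  0.23 -0.05] 0.14175435117925012 58.49948465824127
angle 2.121 r 64.6 Ftan(resist) 8.61 Frad -6.72 Fz 1.6
-0.1 [-5.5, -3.5, 0.1]
-0.05 [-2.6, -2.0, 0.0]
0.0 [0.2, -0.4, -0.0]
0.05 [3.0, 1.4, -0.0]
0.1 [5.6, 3.3, -0.1]
0.15000000000000002 [8.1, 5.3, -0.1]
0.2 [10.6, 7.5, -0.1]
```

View pics/c5.png

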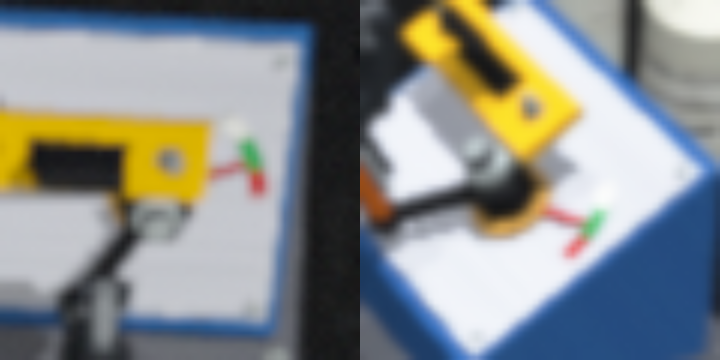

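The pointer tip, at right-crop (590,222), now stands in the middle of the green. Letting go.

Emit:
send_rows:
  dp:
    - [0,0,0]
    - [0,0,0]
    - [0,0,0]
    - [0,0,0]
    - [0,0,-20]
    - [0,0,-50]
    - [0,0,-90]
    - [0,0,-130]
    - [0,0,-130]
  turn:
    - [0,0,0]
    - [0,0,0]
    - [0,0,0]
    - [0,0,0]
    - [0,0,0]
    - [0,0,0]
    - [0,0,0]
    - [0,0,0]
    - [0,0,0]
  gripper: [160,160,160,160,160,160,160,160,160]

```text
time_s: 19.0
tool_pos: [0.4918, -0.1207, 0.2108]
tool_rot: [[0.059, 0.862, 0.503], [0.998, -0.049, -0.032], [-0.003, 0.504, -0.864]]
wrist_force: [0.1, -0.8, -0.7]
opening: 0.371
grip_force: 0.0
```

```bash
python3 -c "
from h import *
st()
t=imaging.snapshot('top'); c=imaging.snapshot('scene')
cv2.imwrite('pics/c6.png',np.hstack([cv2.resize(t[185:245,360:420],None,fx=6,fy=6),cv2.resize(c[240:300,345:405],None,fx=6,fy=6)]))"
```

```text
t 19.0 facepos [-53.   36.9 175.9] Fface [-0.3 -0.7 -0.7] tq [ 0.01  0.48 -0.02] 0.3705508898121618 0.0
```

View pics/c6.png

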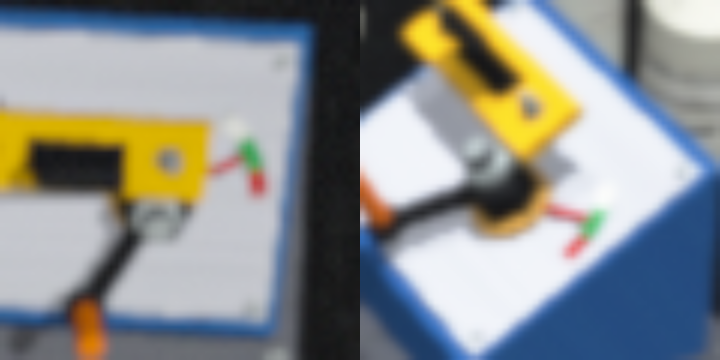

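After release the pointer moved back slightly, to right-crop (588,215). It therefore passed 0.25 and has settled at about 0.25, inside the green. The plate is unmoved and the gripper is clear.

```bash
python3 -c "
from cell import arm
print(arm.hand_in())"
```

```text
the job is handed in; nothing more can be done
None
```

The job is handed in. The plate hangs on both pins, the nut is jammed with the pointer in the green band (about 0.25 rad, judged from the pictures and knob force), the gripper is clear, and the hand-in call returned no verdict.

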